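# Slide the spice tray home past its spring catch

## Task

Press the metal spring bar of the spice rack down with your fingertips and, keeping it down, push the tray of jars along the rack over it, until the tray is fully home against the end stop and the bar has sprung up again behind it; then come clear of everything. Only press and push: lift nothing, keep the jars standing in the tray and leave the bowl, ramekin, mould and spatula where they are.

Things in the scene. Friction and masses are not known exactly. Their poses are not given: they have to be found in the camera images.
- rack: fixed wooden spice rack: a board 130 mm (x) by 356 mm (y), 22 mm thick, on the counter. Origin at counter height, midway across the board's width, 135 mm from its rear (-y) end and 221 mm from its front (+y) end; z up. The tray slides along this body's +y axis to an end-stop block at the +y end. Low guides, 9 mm wide and 14 mm high above the board, run along both long edges
- catch_top (a point): centre of the flat top of the spring catch, an aluminium bar 26 mm wide (rack x) and 70 mm long (rack y) that stands 9 mm proud of the board, at rack x = 0, rack y from -90 to -20 mm; the point moves with the bar and its axes are the rack's
- catch (a joint): how far the spring catch is pressed down: 0 = fully up, 0.009 m = fully down, flush with the board. About 2.7 N starts it, about 5.4 N holds it fully down; it springs up when let go. It stops the tray's rear cross-piece unless it is pressed more than 5 mm; once the cross-piece is over it, the cross-piece keeps it down (at about 5 mm)
- push_plate (a point): on the tray: mid-width of the rear (-y) surface of its upright push plate (100 mm wide, 5 mm thick, from 11 to 46 mm above the board), 30 mm above the board; axes as the rack's: push to +y. The raised bar passes freely under the plate. In front lies an empty deck (top 16 mm above the board), then, from 37 mm ahead of this surface, a box with four jars
- cross_piece (a point): on the tray: mid-width of the front (+y) face of its rear cross-piece (12 mm thick along y, from 4 to 22 mm above the board), at board height, 62 mm behind the push plate's surface. Between the two the tray is open from above, 80 mm clear between runners 12 mm high; here the bar is reached
- tray (a joint): travel of the tray along rack +y, in m: the start lies between 0 and 0.014; the cross-piece meets the raised catch at 0.020; it has passed the catch, which then springs up behind it, from 0.102; end stop at 0.108. About 1 to 2 N moves it, and it stays where it is left
- jar0: loose spice jar, 40 mm across, 45 mm high, 70 g, standing in the tray's box (inside 92 by 104 mm, walls 20 mm high), where it may slide a little; origin at the centre of its underside, 16 mm above the board; z up
- jar1: loose spice jar, 40 mm across, 45 mm high, 70 g, standing in the tray's box (inside 92 by 104 mm, walls 20 mm high), where it may slide a little; origin at the centre of its underside, 16 mm above the board; z up
- jar2: loose spice jar, 40 mm across, 45 mm high, 70 g, standing in the tray's box (inside 92 by 104 mm, walls 20 mm high), where it may slide a little; origin at the centre of its underside, 16 mm above the board; z up
- jar3: loose spice jar, 40 mm across, 45 mm high, 70 g, standing in the tray's box (inside 92 by 104 mm, walls 20 mm high), where it may slide a little; origin at the centre of its underside, 16 mm above the board; z up
- bowl: steel mixing bowl, 200 mm across, 80 mm high, origin under its centre; bystander
- ramekin: glass ramekin, 72 mm across, 42 mm high, origin under its centre; bystander
- mould: fluted aluminium tartlet mould, 74 mm across, 22 mm high, origin under its centre; bystander
- spatula: wooden spatula, 270 mm long along its x, lying on the counter; bystander
Things that resemble listed ones, but are neither listed nor needed, are in the scene too. Leave any yellow look-alike of the jar2 alone. Leave any yellow look-alike of the jar0 alone.

How it is judged:
By the outcome, as a careful person would: the job done as asked, in the order asked, and still so for the second after the job is handed in, with the robot touching nothing.
It also fails if it takes over 38 s, if anything falls off the work surface, if the arm or the gripper's body presses on something with over 40 N, if the wrist force passes 120 N, or if a joint passes its speed limit or range.

## Robot

A 6-joint arm with a two-finger parallel gripper is mounted at the origin on the work surface. World frame = base frame: x ahead of the robot, y to its left, z up, the work surface at z = 0. Lengths are in mm, angles in rad, forces in N, time in s.
With the tool pointing down it reaches from about 350 to 775 mm from the base axis. Payload 7.3 kg.
Tool frame: the origin (TCP) lies between the finger pads; the fingertips stand 14 mm ahead of it and the grasp point (between the pads) lies 5 mm behind it; z points along the fingers, y is the line along which they close (so a half turn about z gives the same grasp; the last joint's range is limited). The gripper opens to 92 mm and grips with 3 to 60 N. Pads are 19 mm wide; open, the fingers measure 130 mm over their backs; the gripper's body (75 mm by 190 mm) begins 47 mm behind the grasp point.
Start: joints at [1.077, 0.342, 1.524, -0, 1.275, -0.146], TCP at [178.922, 493.589, 240.741] pointing down, gripper open.
Joint ranges: [-2.53, 2.53], [-0.77, 2.02], [0.04, 2.7], [-1, 4.14], [0.28, 2.66], [-3.11, 3.11]. Speed limits (rad/s): [2.57, 2.57, 3.14, 3.14, 3.14, 3.14].

## Interface

Orientations are given as [roll, pitch, yaw] about the fixed x, y, z axes, in that order (R = Rz(yaw) Ry(pitch) Rx(roll)).
In Python, from plant import get_obs, cams, close_job gives the robot as it stands. The module is installed in compiled form; this text tells all that it offers.
- The arm moves only by the shell command python3 -m creep 'ROWS'. ROWS is JSON, a list of rows, each an object of numbers: "hand": the opening, from 0 (shut) to 1 (fully open); "tx", "ty", "tz": the shift along the tool's x, y, z in m; "spin": the turn about the tool's z in degrees. In form: [{"hand": .., "tx": .., "ty": .., "tz": .., "spin": ..}, ...]. A call has 1 to 5 rows; each row shifts and turns the commanded pose from where the row before left it, along the tool's axes as they then stand; what a row does not reach is not made up. A row lasts 1/8 s, in which the tool goes at most 62.5 mm and 10.7 degrees, less where a joint would pass 70% of its speed; a pose out of reach is approached as far as the arm can. A call is refused whole if a number of a shift passes 0.0625 or a number of a turn 10.7, either way. A call with a gripper value outside its range is refused whole. The fingers move at their own pace and stop on an object; the grip force is fixed at half the most. Time passes only in rows, so rows that do not move let the fingers close. It gives the time, the measured TCP pose, the force, the opening and the grip force at its end, in the units of the state.
- get_obs(): the state, without advancing time (a new reading comes with each control period).
- cams.capture(name): name is "side" or "top"; returns a dict with "color" (420x560x3 uint8, red, green, blue), "K" (3x3 intrinsics, pixels), "R" (3x3) and "t" (3): a world point X has camera coordinates R X + t. Camera axes: x right, y down, z forward; pixel columns grow to the right and rows downward; lengths in mm; the calibration is good to about 2 mm. A picture is of the moment at which its call begins. There is no depth.
- close_job(): hands the job in; it is judged then, once.
The state is a dict: "time": time; "joint_positions": joint angles; "dq": joint speeds; "tau": joint torques, N m; "tool_pos": TCP position; "tcp_rot": TCP orientation; "contact_force": force on the tool from outside, world axes, zero at the start; "moment": the same for the moment, N m; "grip_width": finger opening in mm; "finger_force": force on a finger pad.
Only numpy, scipy, OpenCV 4.12 (cv2) and the standard library are available. Lean on these libraries where they do the work, as an engineer would, in place of code of your own. Each camera call takes 0.05 s, during which the arm holds its last target. There are 200 camera calls.

## Working session

There is one attempt and no reset: what is moved stays moved. The work goes in short steps, Python scripts to look and compute and a shell command to move; the robot and the scene stay as the last step left them, time stands still between calls to the robot, and variables do not carry over. Pictures are saved under pics/ and viewed, at most 10 in all, crops included, and the job is handed in when it is done.

```bash
mkdir -p pics; python3 - <<'E'
from plant import get_obs,cams
import cv2
o=get_obs();print(o)
for n in("side","top"):
    c=cams.capture(n);cv2.imwrite(f"pics/{n}0.png",c["color"][:,:,::-1]);print(n,c["K"].tolist(),c["R"].tolist(),c["t"].tolist())
E
```

```text
{'time': 0.0, 'joint_positions': array([ 1.07701134e+00,  3.42719385e-01,  1.52501724e+00,  2.90807162e-05,
        1.27539858e+00, -1.45989396e-01]), 'dq': array([-0.0003663 , -0.00042885,  0.00064344, -0.00071756, -0.00017098,
        0.00142913]), 'tau': array([-1.78647311e-03, -4.31251645e+01, -2.44211268e+01,  7.15040253e-02,
        5.62210358e-02, -1.47780415e-04]), 'tool_pos': array([178.7150971 , 493.23600329, 240.04660428]), 'tcp_rot': array([-3.14007056e+00, -2.51908792e-04,  2.79378838e+00]), 'contact_force': array([-0.29012193,  0.80551731,  2.19446134]), 'moment': array([-0.00936372,  0.00028979, -0.04681775]), 'finger_force': 0.0, 'grip_width': 91.89915053621306}
side [[415.64775950776954, 0.0, 275.31764399797], [0.0, 415.64775950776954, 211.17656737301567], [0.0, 0.0, 1.0]] [[0.982367585448317, -0.1856938111990424, -0.021719473815402148], [-0.11683773225873743, -0.5190668169678434, -0.8467104486443443], [0.14595503205124216, 0.8343185530750503, -0.531610459466022]] [-545.6645048663552, 80.0982282440112, 823.705486416342]
top [[505.8432000357761, 0.0, 282.9969021481668], [0.0, 505.8432000357761, 206.43246602850095], [0.0, 0.0, 1.0]] [[-0.01364204214448781, -0.9998500046658367, 0.01067065395624538], [-0.9838766615289675, 0.011519349022851753, -0.17847694387988444], [0.1783272541838227, -0.012933397381030333, -0.9838862320651929]] [-72.65854264911938, 546.6766833477978, 962.9504300950598]
```

View pics/top0.png

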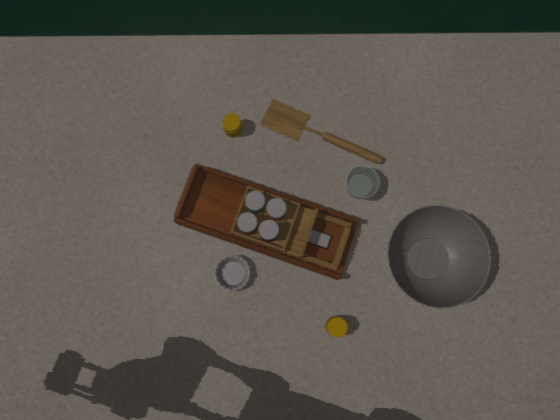

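View pics/side0.png

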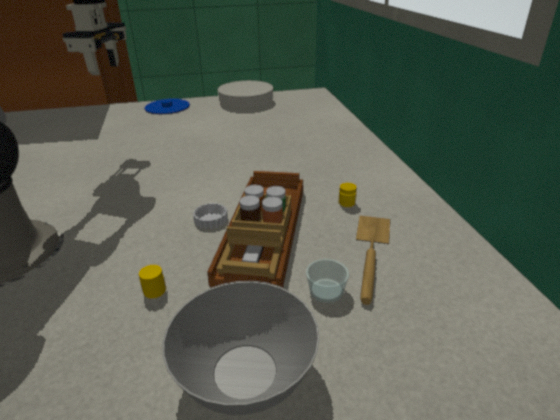

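The top view shows the rack running from its end stop at about (188,195) to its rear end at about (347,250). The box of jars is at (262,215), the push plate at (305,230), the bare bar at (319,239) and the cross-piece at (342,245). Two loose yellow jars, at (231,124) and (337,327), stand outside the tray and are the look-alikes to leave alone. The side view agrees: the bar is at (253,254) and the bowl is near the rear end.

```bash
cat > h.py <<'E'
import numpy as np,cv2
from plant import get_obs,cams
def ray(c,uv,z):
    d=c["R"].T@np.linalg.inv(c["K"])@np.array([uv[0],uv[1],1.]); o=-c["R"].T@c["t"]
    return o+d*(z-o[2])/d[2]
def proj(c,X):
    p=c["K"]@(c["R"]@np.asarray(X,float)+c["t"]); return p[:2]/p[2]
E
python3 - <<'E'
from h import *
c=cams.capture("top");im=c["color"];hsv=cv2.cvtColor(im,cv2.COLOR_RGB2HSV)
m=cv2.inRange(hsv,(3,110,40),(16,255,255));m[:150]=0;m[300:]=0
m=cv2.morphologyEx(m,cv2.MORPH_CLOSE,np.ones((5,5)))
k=max(cv2.findContours(m,0,2)[0],key=cv2.contourArea);r=cv2.minAreaRect(k);b=cv2.boxPoints(r)
print(r,b.tolist())
for z in(22,36):
    P=np.array([ray(c,p,z) for p in b])[:,:2];print(z,P.round(1).tolist(),[round(float(np.linalg.norm(P[i]-P[i-1])),1) for i in range(4)])
x,y,s=160,150,4
cv2.imwrite("pics/crop1.png",cv2.resize(np.clip(im[y:y+145,x:x+200].astype(int)*2,0,255).astype('uint8')[:,:,::-1],None,fx=s,fy=s,interpolation=2))
E
```

```text
((265.7736511230469, 220.45645141601562), (177.7953338623047, 63.79637908935547), 19.025604248046875) [[171.33367919921875, 221.63232421875], [192.13070678710938, 161.32095336914062], [360.213623046875, 219.28057861328125], [339.4165954589844, 279.5919494628906]]
22 [[521.8, 148.4], [648.6, 108.4], [522.1, -238.0], [400.2, -191.1]] [360.7, 132.9, 368.7, 130.6]
36 [[519.7, 145.4], [644.7, 106.0], [519.9, -235.6], [399.7, -189.4]] [355.7, 131.1, 363.7, 128.8]
```

View pics/crop1.png

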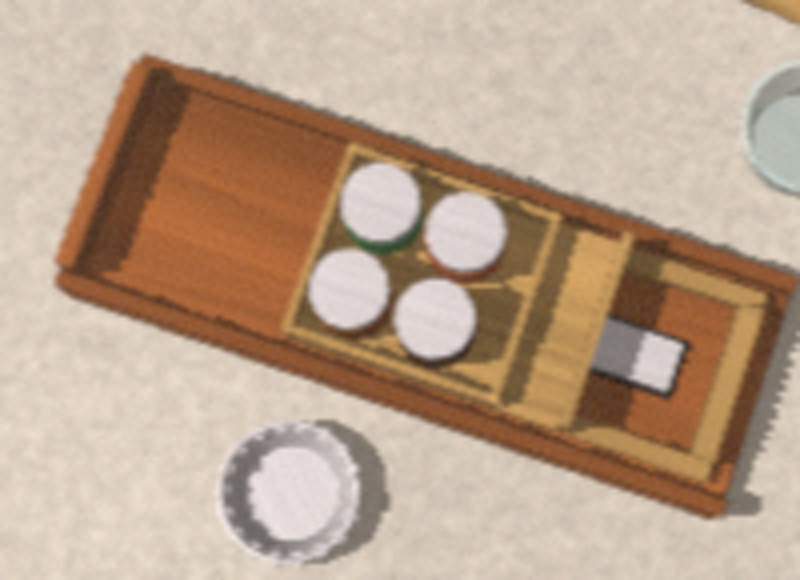

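The crop (4x, offset (160,150)) shows the rear guide corners at (797,272) and (722,517). The bar's rear end is between (687,342) and (670,395), the plate's top rear edge runs from (632,238) to (575,428), and the cross-piece's front edge runs from (738,303) to (697,455). There is only one tray and one bar, so the target is unambiguous.

```bash
python3 - <<'E'
from h import *
c=cams.capture("top")
f=lambda p,z:ray(c,(p[0]/4+159.6,p[1]/4+149.6),z)[:2]
L=[(797,272),(722,517)];F=[f(p,36) for p in L]
A,B=F;print("rear width",np.linalg.norm(A-B)); rearmid=(A+B)/2
# long edges: guide tops outer (z=36)
e1=f((797,272),36)-f((215,80),36); e2=f((722,517),36)-f((62,290),36)
for e in(e1,e2):print("long edge dir",np.degrees(np.arctan2(-e[1],-e[0])),np.linalg.norm(e))
bar=(f((687,342),31)+f((670,395),31))/2
pl=(f((632,238),68)+f((575,428),68))/2; d=f((632,238),68)-f((575,428),68);print("plate w",np.linalg.norm(d),np.degrees(np.arctan2(d[1],d[0]))+90)
cr=f((738,303),44);cr2=f((697,455),44);d=cr-cr2;print("cross",np.linalg.norm(d),np.degrees(np.arctan2(d[1],d[0]))+90)
th=np.radians(np.mean([np.degrees(np.arctan2(-e[1],-e[0])) for e in(e1,e2)]))
yh=np.array([np.cos(th),np.sin(th)]);xh=np.array([yh[1],-yh[0]])
o1=rearmid+135*yh;o2=bar+90*yh
print("origin from rear",o1,"from bar",o2,"th",np.degrees(th))
o=(o1+o2)/2
for n,p in(("bar",bar),("plate",pl),("cross",(cr+cr2)/2)):print(n,p,"rack",(p-o)@xh,(p-o)@yh)
E
```

```text
rear width 129.32426243989767
long edge dir 70.71307020596245 312.70323300200977
long edge dir 70.32566484143965 349.0761482888796
plate w 97.48334429141647 72.11293864316494
cross 78.88446206179313 73.09734533753864
origin from rear [507.29183878 -84.63805907] from bar [505.74759729 -87.17718128] th 70.51936752370105
bar [ 475.73365912 -172.02506585] rack -0.30453648115222925 -91.45437731572163
plate [ 489.86505481 -132.26747547] rack -0.2407901429850266 -49.26008535926442
cross [ 469.06530717 -189.98700264] rack -0.6010597731455264 -110.61188666895781
```

The fits agree: rack origin is about (506.5, -86), +y points at about 70.8°, and tray travel is about 0. I'll close the fingers and turn them across the rack so that tool x is rack +y.

```bash
python3 -m creep '[{"hand":0,"tx":0,"ty":0,"tz":0,"spin":10},{"hand":0,"tx":0,"ty":0,"tz":0,"spin":10},{"hand":0,"tx":0,"ty":0,"tz":0,"spin":10},{"hand":0,"tx":0,"ty":0,"tz":0,"spin":10},{"hand":0,"tx":0,"ty":0,"tz":0,"spin":10}]'; python3 -m creep '[{"hand":0,"tx":0,"ty":0,"tz":0,"spin":10},{"hand":0,"tx":0,"ty":0,"tz":0,"spin":10},{"hand":0,"tx":0,"ty":0,"tz":0,"spin":10},{"hand":0,"tx":0,"ty":0,"tz":0,"spin":9.3},{"hand":0,"tx":0,"ty":0,"tz":0,"spin":0}]'
cat >> h.py <<'E'
TH=np.radians(70.8);O=np.array([506.5,-86.])
def go(x,y):
    "tool shift (mm) to the rack point, for a tool pointing down; also yaw error as spin"
    o=get_obs();t=O+x*np.array([np.sin(TH),-np.cos(TH)])+y*np.array([np.cos(TH),np.sin(TH)])
    d=t-o["tool_pos"][:2];w=o["tcp_rot"][2]
    print("tx %.1f ty %.1f spin %.1f z %.1f f"%(d@[np.cos(w),np.sin(w)],d@[np.sin(w),-np.cos(w)],np.degrees(w-TH),o["tool_pos"][2]),o["contact_force"].round(1),"t",o["time"])
E
python3 -c "from h import *;go(0,-70)"
```

```text
time: 0.82
tool_pos: [178.9, 493.5, 240.5]
tcp_rot: [-3.141, 0.0, 1.915]
contact_force: [0.1, -0.3, -0.0]
grip_width: 46.5
finger_force: 0.0
time: 1.45
tool_pos: [178.9, 493.5, 240.6]
tcp_rot: [-3.142, 0.0, 1.237]
contact_force: [-0.1, -0.4, 0.3]
grip_width: 0.8
finger_force: 0.0
tx -510.0 ty 499.5 spin 0.1 z 240.6 f [-0.1 -0.4  0.3] t 1.45
```

```bash
python3 -m creep '[{"hand":0,"tx":0,"ty":0.06,"tz":0,"spin":0},{"hand":0,"tx":0,"ty":0.06,"tz":0,"spin":0},{"hand":0,"tx":0,"ty":0.06,"tz":0,"spin":0},{"hand":0,"tx":-0.051,"ty":0.032,"tz":0,"spin":0},{"hand":0,"tx":-0.051,"ty":0.032,"tz":0,"spin":0}]'; python3 -m creep '[{"hand":0,"tx":-0.051,"ty":0.032,"tz":0,"spin":0},{"hand":0,"tx":-0.051,"ty":0.032,"tz":0,"spin":0},{"hand":0,"tx":-0.051,"ty":0.032,"tz":0,"spin":0},{"hand":0,"tx":-0.051,"ty":0.032,"tz":0,"spin":0},{"hand":0,"tx":-0.051,"ty":0.032,"tz":0,"spin":0}]' ; python3 -m creep '[{"hand":0,"tx":-0.051,"ty":0.032,"tz":0,"spin":0},{"hand":0,"tx":-0.051,"ty":0.032,"tz":0,"spin":0},{"hand":0,"tx":-0.051,"ty":0.032,"tz":0,"spin":0},{"hand":0,"tx":0,"ty":0,"tz":0,"spin":0},{"hand":0,"tx":0,"ty":0,"tz":0,"spin":0}]'
python3 -c "from h import *;go(0,-70)"
```

```text
time: 2.08
tool_pos: [376.4, 315.2, 240.1]
tcp_rot: [-3.141, 0.001, 1.239]
contact_force: [1.0, 0.0, 0.7]
grip_width: -0.0
finger_force: 0.0
time: 2.7
tool_pos: [443.0, 21.5, 240.9]
tcp_rot: [3.141, -0.0, 1.239]
contact_force: [1.6, -0.2, 0.4]
grip_width: 0.1
finger_force: 0.0
time: 3.32
tool_pos: [482.7, -152.2, 240.4]
tcp_rot: [-3.14, -0.001, 1.237]
contact_force: [0.1, 0.2, 1.2]
grip_width: 0.4
finger_force: 0.0
tx 0.3 ty 0.7 spin 0.1 z 240.4 f [0.1 0.2 1.2] t 3.325
```

```bash
python3 -m creep '[{"hand":0,"tx":0,"ty":0,"tz":0.05,"spin":0},{"hand":0,"tx":0,"ty":0,"tz":0.05,"spin":0},{"hand":0,"tx":0,"ty":0,"tz":0.05,"spin":0},{"hand":0,"tx":0,"ty":0,"tz":0,"spin":0}]'
python3 - <<'E'
from h import *
go(0,-70)
o=[]
for n,(x,y) in(("side",(180,150)),("top",(230,170))):
    im=cams.capture(n)["color"];o.append(cv2.resize(im[y:y+150,x:x+130],None,fx=3,fy=3,interpolation=2))
cv2.imwrite("pics/c2.png",np.clip(np.hstack(o).astype(int)*1.6,0,255).astype('uint8')[:,:,::-1])
E
```

```text
time: 3.82
tool_pos: [480.8, -149.9, 88.3]
tcp_rot: [-3.134, -0.001, 1.238]
contact_force: [-0.1, -0.5, 0.5]
grip_width: 0.5
finger_force: 0.0
tx -1.2 ty 3.3 spin 0.2 z 88.3 f [-0.1 -0.5  0.5] t 3.825
```

View pics/c2.png

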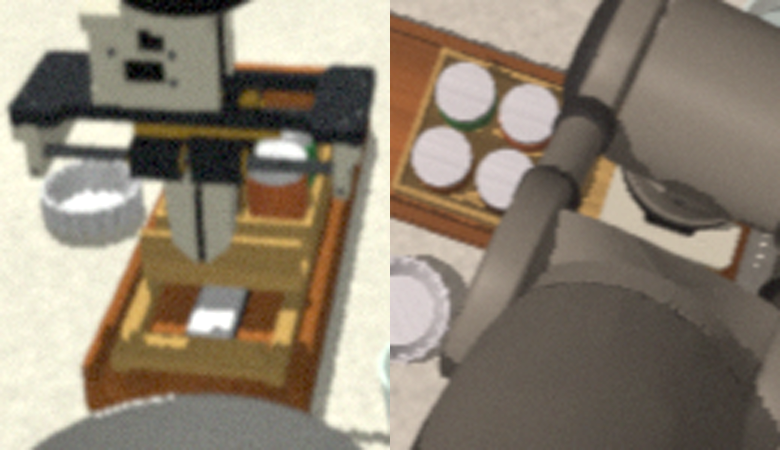

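The side crop shows the closed fingertips at image (247,237), above the bar at (251,253). The plate is ahead of them and the cross-piece behind. I'll go down to just above the bar, with a 3 mm side correction.

```bash
python3 -m creep '[{"hand":0,"tx":-0.001,"ty":0.003,"tz":0.02,"spin":0},{"hand":0,"tx":0,"ty":0,"tz":0.017,"spin":0},{"hand":0,"tx":0,"ty":0,"tz":0,"spin":0},{"hand":0,"tx":0,"ty":0,"tz":0,"spin":0}]'
python3 - <<'E'
from h import *
go(0,-70)
im=cams.capture("side")["color"][180:300,180:330]
cv2.imwrite("pics/c3.png",np.clip(cv2.resize(im,None,fx=5,fy=5,interpolation=2).astype(int)*1.6,0,255).astype('uint8')[:,:,::-1])
E
```

```text
time: 4.42
tool_pos: [486.8, -154.8, 55.7]
tcp_rot: [3.138, 0.0, 1.236]
contact_force: [0.5, -0.6, -0.6]
grip_width: 0.2
finger_force: 0.0
tx 1.5 ty -4.0 spin 0.0 z 55.7 f [ 0.5 -0.6 -0.6] t 4.425
```

View pics/c3.png

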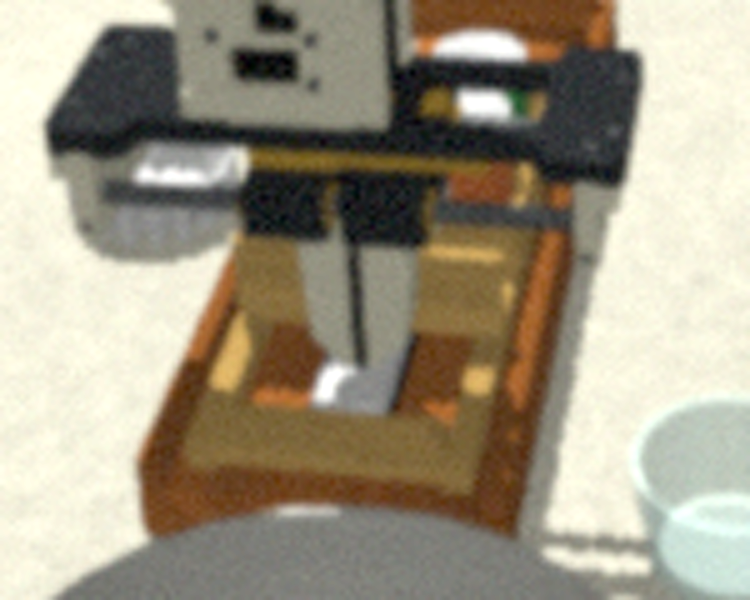

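The tips at crop (360,365) are over the bar, which is centred at about (365,385). The reading still wanders by a few mm, so I'll let it settle before pressing.

```bash
for i in 1 2; do python3 -m creep '[{"hand":0,"tx":0,"ty":0,"tz":0,"spin":0},{"hand":0,"tx":0,"ty":0,"tz":0,"spin":0}]'|head -3; done; python3 -c "from h import *;go(0,-70)"
```

```text
time: 4.72
tool_pos: [485.8, -154.6, 54.2]
tcp_rot: [3.141, -0.0, 1.235]
time: 4.97
tool_pos: [485.6, -154.6, 53.7]
tcp_rot: [-3.141, -0.0, 1.235]
tx 1.6 ty -2.8 spin -0.0 z 53.7 f [-0.1  0.5  0.4] t 4.975
```

```bash
python3 -m creep '[{"hand":0,"tx":0.001,"ty":-0.002,"tz":0.006,"spin":0},{"hand":0,"tx":0,"ty":0,"tz":0.004,"spin":0},{"hand":0,"tx":0,"ty":0,"tz":0,"spin":0},{"hand":0,"tx":0,"ty":0,"tz":0,"spin":0}]';python3 -c "from h import *;go(0,-70)"; python3 -m creep '[{"hand":0,"tx":0,"ty":0,"tz":0.002,"spin":0},{"hand":0,"tx":0,"ty":0,"tz":0.002,"spin":0},{"hand":0,"tx":0,"ty":0,"tz":0,"spin":0},{"hand":0,"tx":0,"ty":0,"tz":0,"spin":0}]';python3 -c "from h import *;go(0,-70)"
```

```text
time: 5.48
tool_pos: [483.7, -152.7, 43.6]
tcp_rot: [-3.141, -0.0, 1.235]
contact_force: [-0.8, 1.3, 2.7]
grip_width: 0.9
finger_force: 1.3
tx 0.5 ty -0.4 spin -0.0 z 43.6 f [-0.8  1.3  2.7] t 5.475
time: 5.98
tool_pos: [484.0, -152.9, 39.7]
tcp_rot: [-3.142, -0.0, 1.235]
contact_force: [-1.2, 2.1, 3.4]
grip_width: 0.8
finger_force: 1.9
tx 0.6 ty -0.8 spin -0.0 z 39.7 f [-1.2  2.1  3.4] t 5.975
```

The force pattern matches the bar going down (it starts at about 2.7 N). Next I'll press about 2.5 mm further.

```bash
python3 -m creep '[{"hand":0,"tx":0,"ty":0,"tz":0.0015,"spin":0},{"hand":0,"tx":0,"ty":0,"tz":0.001,"spin":0},{"hand":0,"tx":0,"ty":0,"tz":0,"spin":0},{"hand":0,"tx":0,"ty":0,"tz":0,"spin":0}]';python3 -c "from h import *;go(0,-70)"
```

```text
time: 6.48
tool_pos: [484.0, -152.9, 37.2]
tcp_rot: [-3.142, -0.0, 1.235]
contact_force: [-1.9, 2.8, 4.4]
grip_width: 0.8
finger_force: 2.3
tx 0.6 ty -0.8 spin -0.0 z 37.2 f [-1.9  2.8  4.4] t 6.475
```

```bash
python3 -m creep '[{"hand":0,"tx":0.004,"ty":0,"tz":0.0005,"spin":0},{"hand":0,"tx":0.004,"ty":0,"tz":0,"spin":0},{"hand":0,"tx":0.004,"ty":0,"tz":0,"spin":0},{"hand":0,"tx":0.004,"ty":0,"tz":0,"spin":0},{"hand":0,"tx":0.004,"ty":0,"tz":0,"spin":0}]';python3 -c "from h import *;go(0,-70)"; python3 -m creep '[{"hand":0,"tx":0.003,"ty":0,"tz":0,"spin":0},{"hand":0,"tx":0,"ty":0,"tz":0,"spin":0}]';python3 - <<'E'
from h import *
go(0,-70)
im=cams.capture("side")["color"][180:300,180:330]
cv2.imwrite("pics/c4.png",np.clip(cv2.resize(im,None,fx=5,fy=5,interpolation=2).astype(int)*1.6,0,255).astype('uint8')[:,:,::-1])
E
```

```text
time: 7.1
tool_pos: [491.1, -134.1, 36.9]
tcp_rot: [3.14, 0.0, 1.235]
contact_force: [-0.6, -4.7, 5.7]
grip_width: 0.6
finger_force: 3.1
tx -19.5 ty -1.3 spin -0.0 z 36.9 f [-0.6 -4.7  5.7] t 7.1
time: 7.35
tool_pos: [492.0, -130.8, 36.8]
tcp_rot: [3.141, -0.001, 1.235]
contact_force: [0.8, -1.4, 5.2]
grip_width: 0.3
finger_force: 2.4
tx -22.9 ty -1.0 spin -0.0 z 36.8 f [ 0.8 -1.4  5.2] t 7.35
```

View pics/c4.png

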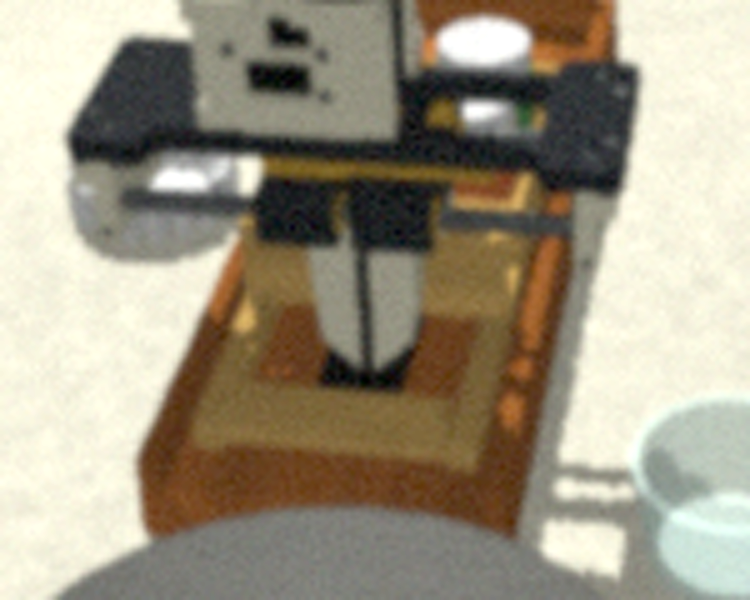

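The bar is flush, seen as a dark slot at crop (365,370), and the tray is moving ahead of the fingers. I'll keep pushing at the same height.

```bash
python3 -m creep '[{"hand":0,"tx":0.004,"ty":-0.001,"tz":0,"spin":0},{"hand":0,"tx":0.004,"ty":0,"tz":0,"spin":0},{"hand":0,"tx":0.004,"ty":0,"tz":0,"spin":0},{"hand":0,"tx":0.004,"ty":0,"tz":0,"spin":0},{"hand":0,"tx":0.003,"ty":0,"tz":0,"spin":0}]';python3 -c "from h import *;go(0,-70)"
```

```text
time: 8.02
tool_pos: [496.8, -112.7, 36.7]
tcp_rot: [-3.141, 0.0, 1.235]
contact_force: [-0.5, -4.4, 5.7]
grip_width: 0.1
finger_force: 3.1
tx -41.6 ty 0.4 spin -0.0 z 36.7 f [-0.5 -4.4  5.7] t 8.025
```

```bash
python3 -m creep '[{"hand":0,"tx":0.004,"ty":0,"tz":0,"spin":0},{"hand":0,"tx":0.004,"ty":0,"tz":0,"spin":0},{"hand":0,"tx":0.004,"ty":0,"tz":0,"spin":0},{"hand":0,"tx":0.004,"ty":0,"tz":-0.001,"spin":0},{"hand":0,"tx":0.004,"ty":0,"tz":-0.001,"spin":0}]';python3 -c "from h import *;go(0,-70)"; python3 -m creep '[{"hand":0,"tx":0.004,"ty":0,"tz":0,"spin":0},{"hand":0,"tx":0.004,"ty":0,"tz":0,"spin":0},{"hand":0,"tx":0.004,"ty":0,"tz":0,"spin":0},{"hand":0,"tx":0.004,"ty":0,"tz":0,"spin":0},{"hand":0,"tx":0.004,"ty":0,"tz":0,"spin":0}]';python3 - <<'E'
from h import *
go(0,-70)
im=cams.capture("side")["color"][140:290,180:330]
cv2.imwrite("pics/c5.png",np.clip(cv2.resize(im,None,fx=4,fy=4,interpolation=2).astype(int)*1.6,0,255).astype('uint8')[:,:,::-1])
E
```

```text
time: 8.65
tool_pos: [503.1, -93.5, 38.4]
tcp_rot: [-3.14, -0.0, 1.235]
contact_force: [-0.2, -3.2, -1.0]
grip_width: 0.3
finger_force: 1.8
tx -61.8 ty 0.8 spin -0.0 z 38.4 f [-0.2 -3.2 -1. ] t 8.65
time: 9.28
tool_pos: [509.9, -74.8, 38.5]
tcp_rot: [-3.141, -0.0, 1.235]
contact_force: [-0.4, -3.5, -1.8]
grip_width: 0.6
finger_force: 1.7
tx -81.7 ty 0.5 spin -0.0 z 38.5 f [-0.4 -3.5 -1.8] t 9.275
```

View pics/c5.png

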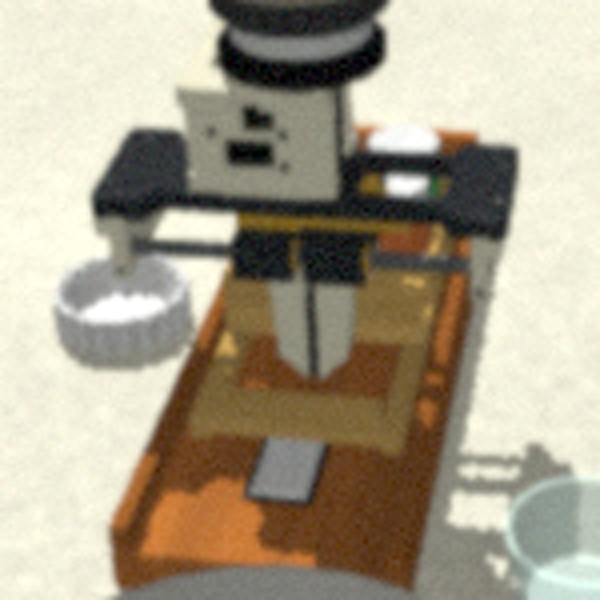

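The cross-piece, at crop (300,415), now lies over the bar, at (285,470), and holds it down. The tray has travelled about 69 mm, so I'll push on to the stop.

```bash
python3 -m creep '[{"hand":0,"tx":0.005,"ty":0,"tz":0,"spin":0},{"hand":0,"tx":0.005,"ty":0,"tz":0,"spin":0},{"hand":0,"tx":0.005,"ty":0,"tz":0,"spin":0},{"hand":0,"tx":0.005,"ty":0,"tz":0,"spin":0},{"hand":0,"tx":0.005,"ty":0,"tz":0,"spin":0}]';python3 -c "from h import *;go(0,-70)"; python3 -m creep '[{"hand":0,"tx":0.003,"ty":0,"tz":0,"spin":0},{"hand":0,"tx":0.003,"ty":0,"tz":0,"spin":0},{"hand":0,"tx":0.003,"ty":0,"tz":0,"spin":0},{"hand":0,"tx":0.002,"ty":0,"tz":0,"spin":0}]';python3 -c "from h import *;go(0,-70)"
```

```text
time: 9.95
tool_pos: [518.4, -51.2, 38.7]
tcp_rot: [-3.142, -0.0, 1.235]
contact_force: [-0.3, -3.1, -2.7]
grip_width: 0.4
finger_force: 1.7
tx -106.8 ty 0.2 spin -0.0 z 38.7 f [-0.3 -3.1 -2.7] t 9.95
time: 10.45
tool_pos: [522.2, -40.8, 38.9]
tcp_rot: [3.141, -0.0, 1.235]
contact_force: [0.2, -2.1, -1.3]
grip_width: 0.4
finger_force: 0.6
tx -117.8 ty 0.1 spin -0.0 z 38.9 f [ 0.2 -2.1 -1.3] t 10.45
```

```bash
python3 -m creep '[{"hand":0,"tx":0.002,"ty":0,"tz":0,"spin":0},{"hand":0,"tx":0.002,"ty":0,"tz":0,"spin":0},{"hand":0,"tx":0,"ty":0,"tz":0,"spin":0}]';python3 -c "from h import *;go(0,-70)"; python3 -m creep '[{"hand":0,"tx":0.002,"ty":0,"tz":0,"spin":0},{"hand":0,"tx":0,"ty":0,"tz":0,"spin":0}]';python3 -c "from h import *;go(0,-70)"
```

```text
time: 10.82
tool_pos: [522.8, -39.2, 38.9]
tcp_rot: [-3.141, 0.002, 1.235]
contact_force: [-4.8, -11.7, 0.7]
grip_width: 0.6
finger_force: 6.2
tx -119.6 ty 0.1 spin -0.0 z 38.9 f [ -4.8 -11.7   0.7] t 10.825
time: 11.08
tool_pos: [522.8, -39.1, 38.9]
tcp_rot: [-3.141, 0.005, 1.235]
contact_force: [-8.7, -21.8, 3.7]
grip_width: 0.7
finger_force: 11.6
tx -119.7 ty 0.1 spin -0.0 z 38.9 f [ -8.7 -21.8   3.7] t 11.075
```

The tray is against the stop: the force jumped to 23 N with no further motion. I'll back off the plate and lift out.

```bash
python3 -m creep '[{"hand":0,"tx":-0.006,"ty":0,"tz":0,"spin":0},{"hand":0,"tx":-0.008,"ty":0,"tz":0,"spin":0},{"hand":0,"tx":0,"ty":0,"tz":0,"spin":0},{"hand":0,"tx":0,"ty":0,"tz":-0.02,"spin":0},{"hand":0,"tx":0,"ty":0,"tz":-0.05,"spin":0}]'; python3 -m creep '[{"hand":0,"tx":0,"ty":0,"tz":-0.06,"spin":0},{"hand":0,"tx":0,"ty":0,"tz":-0.06,"spin":0},{"hand":0,"tx":-0.05,"ty":0,"tz":0,"spin":0},{"hand":0,"tx":-0.06,"ty":0,"tz":0,"spin":0},{"hand":0,"tx":-0.06,"ty":0,"tz":0,"spin":0}]'; python3 -m creep '[{"hand":0,"tx":-0.06,"ty":0,"tz":0,"spin":0},{"hand":0,"tx":0,"ty":0,"tz":0,"spin":0},{"hand":0,"tx":0,"ty":0,"tz":0,"spin":0}]'
python3 - <<'E'
from h import *
o=[]
for n,(x,y) in(("side",(170,150)),("top",(165,150))):
    im=cams.capture(n)["color"];o.append(cv2.resize(im[y:y+145,x:x+195],None,fx=2,fy=2.5,interpolation=2))
cv2.imwrite("pics/c6.png",np.clip(np.hstack(o).astype(int)*1.7,0,255).astype('uint8')[:,:,::-1])
E
```

```text
time: 11.7
tool_pos: [517.9, -48.0, 107.6]
tcp_rot: [-3.136, 0.0, 1.235]
contact_force: [0.8, 0.3, 1.3]
grip_width: 0.5
finger_force: 0.0
time: 12.32
tool_pos: [463.0, -210.1, 229.0]
tcp_rot: [3.141, -0.0, 1.237]
contact_force: [0.8, -1.3, -0.2]
grip_width: 0.6
finger_force: 0.0
time: 12.7
tool_pos: [443.7, -265.3, 228.6]
tcp_rot: [-3.141, -0.001, 1.235]
contact_force: [-0.0, 0.2, -0.6]
grip_width: 0.1
finger_force: 0.0
```

View pics/c6.png

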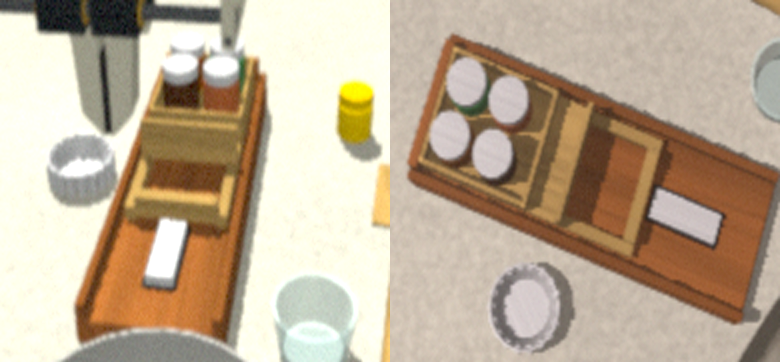

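The side view shows the tray against the stop and the bar raised behind the cross-piece, at crop (167,250). All four jars are standing, the bystanders are where they were, and the arm is clear.

```bash
python3 -c "from plant import close_job;print(close_job())"
```

```text
the job is handed in; nothing more can be done
None
```

The tray is home against the end stop with the bar sprung up behind it, the jars are standing, the bystanders look unmoved, the arm is clear, and the job was handed in at about 13 s.

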